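# Catch the falling lid of a sample warmer and ease it shut

### The arm

A 6-joint arm with a two-finger parallel gripper is mounted at the origin on a cart in front of the work surface, level with it; the furniture and walls round the work are solid. World frame = base frame: x ahead of the robot, y to its left, z up, the work surface at z = 0. Lengths are in mm, angles in rad, forces in N, time in s.
With the tool pointing down it reaches from about 275 to 750 mm from the base axis. Payload 10.2 kg.
Tool frame: the origin (TCP) lies at the very end of the fingers, on their centre line; the grasp point (between the pads) lies 19 mm behind it; z points along the fingers, y is the direction in which the jaws open and shut (so a half turn about z gives the same grasp; the last joint's range is limited). The gripper opens to 88 mm and grips with 3 to 60 N. Pads are 18 mm wide; open, the fingers measure 123 mm over their backs; the gripper's body (75 mm by 187 mm) begins 45 mm behind the grasp point.
Start: joints at [-1.466, 0.313, 1.498, -0, 1.331, -0.223], TCP at [169.017, -497.056, 238.72] pointing down, gripper open.
Joint ranges: [-2.94, 2.94], [-0.97, 2.17], [0.19, 2.56], [-1.23, 4.37], [0.02, 3.11], [-2.88, 2.88]. Speed limits (rad/s): [2.39, 2.39, 3.01, 3.14, 3.14, 3.14].

### API

Orientations are given as a 3x3 rotation matrix whose columns are the frame's x, y, z axes.
In Python, from workcell import observe, imaging, workorder, search_frame gives the robot as it stands.
- The arm moves only by the tool servo_tool, never from a script. Its argument "steps" is a list that holds one entry, the list of rows, each a list of 7 numbers: the shift along the tool's x, y, z in cm, then the turn, a rotation vector about the tool's x, y, z in rad, then the opening in per cent of the stroke, from 0 (shut) to 100 (fully open). A call has exactly 5 rows; each row shifts and turns the commanded pose from where the row before left it, along the tool's axes as they then stand; what a row does not reach is not made up. A row lasts 1/8 s, in which the tool goes at most 62.5 mm and 10.7 degrees, less where a joint would pass 70% of its speed; a pose out of reach is approached as far as the arm can. A call is refused whole if a number of a shift passes 6.25 or a number of a turn 0.188, either way. A call with a gripper value outside its range is refused whole. The fingers move at their own pace and stop on an object; "grip_force" is the grip in N (left out, the last holds). Time passes only in rows, so rows that do not move let the fingers close, or fill a call up. It gives the time, the measured TCP pose, the force and the opening at its end, in the units of the state.
- observe(): the state, without advancing time (a new reading comes with each control period).
- imaging.capture(name): name is "scene" or "top"; returns a dict with "frame" (480x640x3 uint8, red, green, blue), "range_z" (480x640 float32, mm along the optical axis (not along the pixel's ray), 0 where there is no reading), "K" (3x3 intrinsics, pixels), "world_to_cam" (4x4, takes a point from world to camera coordinates). Camera axes: x right, y up, looking along -z (the intrinsics and any distortion apply to the point x, -y, -z); pixel columns grow to the right and rows downward; lengths in mm; the calibration is good to about 2 mm. A picture is of the moment at which its call begins.
- workorder.hand_in(): hands the job in, once; it reports no verdict.
Trained networks look in the newest picture that a camera, given by its name, has taken for a name from the list of things; names that differ only in an ending like _2 or _b are one class to them, and where a whole thing is asked for, a point or a joint stands for the part that bears it (a point fixed in the world has none). Each returns a list of dicts, best first, with "p" (0 to 1); they miss things now and then, are a little off and sometimes report something else, mostly with a low value. They report only what shows in the picture. A call takes as long as a camera call.
- search_frame(thing, camera): "at" ([x, y, z] in mm, in world coordinates, good to about 4 mm: the middle of the surface that is visible of it).
The state is a dict: "time": time; "joint_positions": joint angles; "qd": joint speeds; "tau": joint torques, N m; "tool_pos": TCP position; "orientation": TCP orientation; "force": force on the tool from outside, world axes, zero at the start; "ft_torque": the same for the moment, N m; "opening": finger opening in mm.
Only numpy, scipy, OpenCV 4.12 (cv2) and the standard library are available. Lean on these libraries where they do the work, as an engineer would, in place of code of your own. Each camera call takes 0.05 s, during which the arm holds its last target. There are 200 camera calls.

### The job

Close the open blue lid of the sample warmer without letting it slam: push it over from behind with your fingers until it begins to fall by itself, catch it from below on the back of your fingers and stop it partway down, then lower it gently until it is fully shut. Never pinch the lid between the fingers, do not disturb the cans inside or the glassware and bung beside the warmer, and finish clear of everything.

Things in the scene. Friction and masses are not known exactly. Their poses are not given: they have to be found in the camera images.
- warmer: White sample warmer, an open-topped box fixed to the worktop: 140 (x) x 170 (y) x 80 mm high, walls 12 mm, inner floor 16 mm up, grey panel on its front, which faces roughly to the robot's left. Origin at the centre of its underside. Its x axis points level from its front to its hinge side, y along the hinge, z up. The blue lid hinges on the wall opposite the panel, 70 mm along +x from the origin.
- cover (a joint): Opening angle of the blue lid, rad: 0 shut (level), 1.57 upright, 1.85 the stop, leaning away from the front. Starts at 1.4 to 1.7, held by its stiff hinge. Pushed toward the front to below about 1.1 to 1.3 it falls shut by itself: damped, slow at first, 2.5 to 4 s from 1.05 down to 0, landing at 0.4 to 0.6 rad/s, which is a slam. Only the last 0.02 may simply drop.
- cover_edge (a point): Middle of the lid's front edge, on its underside, 175 mm from the hinge. Plate 10 mm thick, 172 mm wide; its front lip, 110 mm wide, overhangs the shut box's front by 35 mm with free space below: a finger slanting forward and down carries it there and is drawn out toward the front. Axes turn with the lid: x to the hinge, y along the edge, z out of its top face. 81 mm above the worktop when shut.
- cover_hinge (a point): Middle of the lid's hinge line, in the plane of its underside, 81 mm above the worktop. Axes turn with the lid as for the edge. The lid weighs about 0.4 kg: some 1 to 1.5 N to carry at its front edge, 1 to 4 N there to push it over from behind.
- sample_can_1: Aluminium sample can, 55 mm across, 41 mm high, standing inside the warmer; leave it alone. Origin at the centre of its underside.
- sample_can_2: Second aluminium sample can like the first, also inside the warmer; leave it alone. Origin at the centre of its underside.
- beaker: Glass beaker, 71 mm across, 90 mm high, standing loose beside the warmer, on the side away from the robot; leave it alone. Origin at the centre of its underside.
- flask: Conical glass flask, 64 mm across, 104 mm high, standing loose behind the warmer's hinge side; leave it alone. Origin at the centre of its underside.
- bung: Small red rubber bung, 28 mm across, 24 mm high, standing loose beside the warmer, on the side nearer the robot; leave it alone. Origin at the centre of its underside.

How it is judged:
By the outcome, as a careful person would: the job done as asked, in the order asked, and still so for the second after the job is handed in, with the robot touching nothing.
It also fails if it takes over 56 s, if anything falls off the work surface, if the arm or the gripper's body presses on something with over 40 N, if the wrist force passes 120 N, or if a joint passes its speed limit or range.

## Working session

There is one attempt and no reset: what is moved stays moved. The work goes in short steps, Python scripts to look and compute and a tool call to move; the robot and the scene stay as the last step left them, time stands still between calls to the robot, and variables do not carry over. Pictures are saved under pics/ and viewed, about 8 in all and at most 12, crops included, and the job is handed in when it is done.

Besides the shell and the picture viewer there is one more tool, called as a command line: name --argument value ..., lists and objects as JSON in quotes. servo_tool: Moves the arm, as the interface text tells. Its arguments: {"type":"object","properties":{"steps":{"type":"array"},"grip_force":{"type":"number"}},"required":["steps"]}

```bash
ls; mkdir -p pics
python3 - <<'E'
from workcell import observe, imaging, search_frame
import cv2,numpy as np
for c in ("scene","top"):
    d=imaging.capture(c); cv2.imwrite(f"pics/{c}0.png",d["frame"][:,:,::-1]); np.savez(f"pics/{c}0.npz",**d)
    print(c,np.round(np.linalg.inv(d["world_to_cam"]),2).tolist(),d["K"].tolist())
    for t in ("warmer","cover","cover_edge","cover_hinge","sample_can_1","beaker","flask","bung"):
        print(t,[(np.round(r["at"]).tolist(),round(r["p"],2)) for r in search_frame(t,c)][:3])
s=observe();print(s["time"],s["tool_pos"],s["orientation"],s["force"])
E
```

```text
pics
scene [[-0.7, 0.28, -0.65, -39.28], [-0.71, -0.31, 0.63, 670.6], [-0.02, 0.91, 0.42, 447.6], [0.0, 0.0, 0.0, 1.0]] [[544.6502931704919, 0.0, 328.1103212765931], [0.0, 544.6502931704919, 239.13901987421494], [0.0, 0.0, 1.0]]
warmer [([490.0, -15.0, 80.0], 0.6)]
cover [([493.0, -19.0, 170.0], 0.93)]
cover_edge [([497.0, -14.0, 173.0], 0.84)]
cover_hinge [([493.0, -18.0, 171.0], 0.61)]
sample_can_1 [([476.0, 43.0, 59.0], 0.63), ([536.0, 41.0, 51.0], 0.58)]
beaker [([643.0, 87.0, 68.0], 0.83)]
flask [([481.0, -123.0, 16.0], 0.6)]
bung [([393.0, 24.0, 19.0], 0.7)]
top [[-0.0, 0.99, -0.17, 390.3], [-1.0, -0.01, -0.03, 87.0], [-0.03, 0.17, 0.99, 906.85], [0.0, 0.0, 0.0, 1.0]] [[470.23117943504644, 0.0, 315.24116895062633], [0.0, 470.23117943504644, 236.63000149519922], [0.0, 0.0, 1.0]]
warmer [([500.0, 9.0, 63.0], 0.57)]
cover [([658.0, 60.0, 35.0], 0.63), ([501.0, -15.0, 223.0], 0.57)]
cover_edge [([504.0, -21.0, 223.0], 0.89)]
cover_hinge [([503.0, -17.0, 222.0], 0.62)]
sample_can_1 [([466.0, 41.0, 60.0], 0.95), ([547.0, 39.0, 56.0], 0.95)]
beaker [([658.0, 58.0, 38.0], 0.73)]
flask [([500.0, -116.0, 41.0], 0.7)]
bung [([398.0, 15.0, 22.0], 0.68)]
0.9 [ 168.99648828 -497.07476998  238.72339663] [[ 9.46775956e-01  3.21893288e-01  8.41143800e-06]
 [ 3.21893288e-01 -9.46775956e-01 -7.37698300e-06]
 [ 5.58914593e-06  9.69193557e-06 -1.00000000e+00]] [-0.3850656  -0.2492036   0.19678844]
```

View pics/scene0.png

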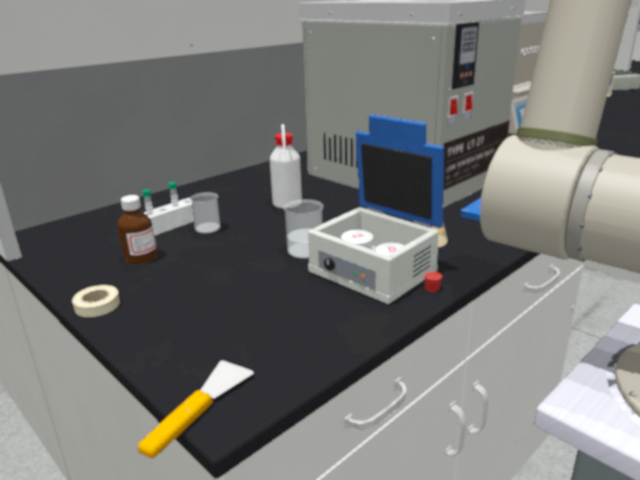

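View pics/top0.png

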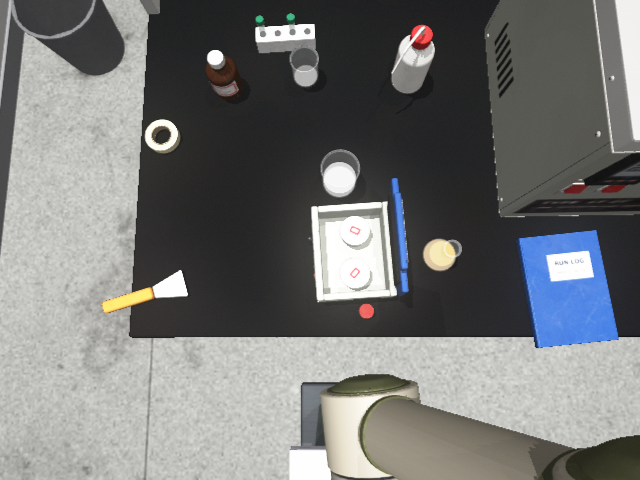

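```bash
cat > h.py <<'E'
import numpy as np
def cloud(d):
    K=d["K"];z=d["range_z"];v,u=np.mgrid[:480,:640]
    p=np.stack([(u-K[0,2])/K[0,0]*z,-(v-K[1,2])/K[1,1]*z,-z,np.ones_like(z)],-1)
    return (p@np.linalg.inv(d["world_to_cam"]).T)[...,:3], z>0
def lidmask(d):
    f=d["frame"].astype(int); return (f[...,2]>f[...,0]+40)&(f[...,2]>f[...,1]+15)
E
python3 - <<'E'
import numpy as np,cv2
from h import *
for c in ("scene","top"):
    d=dict(np.load(f"pics/{c}0.npz")); P,ok=cloud(d); m=lidmask(d)&ok&(P[...,2]>60)&(P[...,2]<300)
    q=P[m]; print(c,len(q),np.percentile(q,[0.5,50,99.5],axis=0).round(0).tolist())
    cc=q.mean(0);u,s,vt=np.linalg.svd(q-cc,full_matrices=False);print(cc.round(),vt.round(3).tolist(),(s/np.sqrt(len(q))).round(1))
    f=d["frame"].astype(int);
    # warmer rim points
    r=ok&(abs(P[...,2]-80)<5)&~lidmask(d)&(P[...,0]>380)&(P[...,0]<620)&(P[...,1]>-60)&(P[...,1]<130)
    q=P[r][:,:2].astype(np.float32);print("rim",len(q),cv2.minAreaRect(q))
E
```

```text
scene 3887 [[422.0, -975.0, 70.0], [492.0, -18.0, 208.0], [782.0, -8.0, 255.0]]
[503. -40. 186.] [[-0.364, 0.922, 0.13], [-0.75, -0.207, -0.629], [0.553, 0.326, -0.767]] [134.3  58.4  49.6]
rim 1534 ((520.119384765625, 39.19989776611328), (203.7993927001953, 150.6920928955078), 3.7699878215789795)
top 906 [[425.0, -29.0, 184.0], [504.0, -16.0, 253.0], [594.0, -9.0, 258.0]]
[505. -17. 242.] [[-0.997, -0.067, -0.049], [0.053, -0.062, -0.997], [0.063, -0.996, 0.065]] [48.2 17.5  3. ]
rim 1976 ((506.74200439453125, 41.70808029174805), (170.39524841308594, 139.85671997070312), 3.5864291191101074)
```

The views show the lid standing upright at about (400,235) in the top picture. The hinge side faces -y and the front faces +y. The flask is behind the lid at (440,255), the bung at (367,311) and the beaker at (340,175). Next I'll fit the lid plane and check the furniture.

```bash
cat >> h.py <<'E'
A=np.deg2rad(3.65); YW=np.array([np.cos(A),np.sin(A),0]); F=np.array([-np.sin(A),np.cos(A),0]); Z=np.array([0,0,1.])
H=np.array([511.4,-28.2,81])
def ofz(p): q=np.asarray(p)-H; return np.stack([q@F,q@YW,q@Z+81],-1)
def lid(d):
    P,ok=cloud(d); o=ofz(P); m=lidmask(d)&ok&(abs(o[...,1])<95)&(o[...,0]>-60)&(o[...,0]<200)&(o[...,2]>75)&(o[...,2]<270)
    return o[m]
def goto(s,f,off,z,a):
    from scipy.spatial.transform import Rotation as R
    a=np.deg2rad(a); zt=-np.sin(a)*F-np.cos(a)*Z; Rt=np.stack([YW,np.cross(zt,YW),zt],1)
    p=H+f*F+off*YW+(z-81)*Z; R0=np.array(s["orientation"])
    print("shift cm",(R0.T@(p-s["tool_pos"])/10).round(2),"rot",R.from_matrix(R0.T@Rt).as_rotvec().round(3))
def me(s):
    R0=np.array(s["orientation"]); zt=R0[:,2]
    print("t",round(s["time"],2),"foz",ofz(s["tool_pos"]).round(1),"alpha",np.rad2deg(np.arctan2(-zt@F,-zt[2])).round(1),"x_off",np.round(R0[:,0]@F,3),"force",np.round([s["force"]@F,s["force"]@YW,s["force"][2]],2),"q",np.round(s["joint_positions"],2),"open",np.round(s["opening"],1))
def look(c="top"):
    from workcell import imaging
    import cv2
    d=imaging.capture(c); o=lid(d); z=np.percentile(o[:,2],99) if len(o) else 0
    print(c,"n",len(o),"maxz",z, "f of top", np.percentile(o[o[:,2]>z-15][:,0],[5,50,95]).round(0) if len(o) else "")
    return d
E
python3 - <<'E'
import numpy as np
from h import *
from workcell import observe
for c in ("scene","top"):
    d=dict(np.load(f"pics/{c}0.npz")); o=lid(d); print(c,len(o),np.percentile(o,[1,50,99],axis=0).round().tolist())
    for z0 in range(100,270,20):
        q=o[abs(o[:,2]-z0)<10]
        if len(q)>8: print(z0,len(q),np.percentile(q[:,0],[3,50,97]).round(1),np.percentile(q[:,1],[1,99]).round())
    P,ok=cloud(d); t=ofz(P); k=ok&(t[...,2]>130)&(P[...,0]>350)&(P[...,1]>-400)&(P[...,1]<400)&(abs(t[...,0])>40)
    q=P[k]; print("tall",len(q),q.min(0).round(),q.max(0).round()); 
    for y in range(-400,400,50):
        w=q[(q[:,1]>=y)&(q[:,1]<y+50)]
        if len(w)>5: print(y,"minx",np.percentile(w[:,0],2).round(),"maxz",w[:,2].max().round())
s=observe(); me(s); goto(s,-70,0,290,20)
E
```

```text
scene 3726 [[-2.0, -89.0, 84.0], [12.0, -22.0, 210.0], [18.0, 81.0, 254.0]]
100 333 [-1.6  1.8  6.9] [-89.  80.]
120 186 [-0.3  3.5  7.4] [-89.  82.]
140 190 [2.3 5.3 9.1] [-89.  82.]
160 203 [ 1.2  7.4 11.4] [-89.  82.]
180 207 [ 4.2  9.1 13.6] [-89.  82.]
200 469 [ 7.8 11.7 14.6] [-89.  81.]
220 930 [ 9.1 13.  15.6] [-88.  78.]
240 685 [12.2 15.1 17.7] [-57.  51.]
260 238 [ 9.1 15.1 18.2] [-57.  49.]
tall 62087 [ 564. -400.  130.] [1180.  400.  441.]
-400 minx 574.0 maxz 420.0
-350 minx 566.0 maxz 422.0
-300 minx 566.0 maxz 423.0
-250 minx 579.0 maxz 424.0
-200 minx 1039.0 maxz 426.0
-150 minx 1039.0 maxz 427.0
-100 minx 853.0 maxz 429.0
-50 minx 1039.0 maxz 429.0
0 minx 1039.0 maxz 432.0
50 minx 1039.0 maxz 433.0
100 minx 1039.0 maxz 435.0
150 minx 1039.0 maxz 436.0
200 minx 1039.0 maxz 438.0
250 minx 1039.0 maxz 439.0
300 minx 1039.0 maxz 441.0
350 minx 1039.0 maxz 441.0
top 906 [[4.0, -85.0, 197.0], [12.0, -7.0, 253.0], [17.0, 82.0, 257.0]]
200 19 [10.7 11.8 12.8] [-86.  80.]
220 274 [ 4.4  9.7 13.7] [-86.  83.]
240 67 [11.9 15.5 16.5] [-56.  48.]
260 540 [ 7.7 12.4 16.6] [-54.  52.]
tall 25441 [ 568. -400.  130.] [950. -49. 423.]
-400 minx 577.0 maxz 236.0
-350 minx 568.0 maxz 331.0
-300 minx 568.0 maxz 422.0
-250 minx 579.0 maxz 423.0
-100 minx 840.0 maxz 187.0
t 0.9 foz [-446.1 -371.6  238.7] alpha 0.0 x_off 0.261 force [-0.22 -0.4   0.2 ] q [-1.47  0.31  1.5   0.    1.33 -0.22] open 88.2
shift cm [ 45.68 -26.61  -5.13] rot [-0.347 -0.046  0.261]
```

servo_tool --steps '[[[4.3, -2.5, -1.2, 0, 0, 0.052, 0], [4.3, -2.5, -1.2, 0, 0, 0.052, 0], [4.3, -2.5, -1.2, 0, 0, 0.052, 0], [4.3, -2.5, -1.2, 0, 0, 0.052, 0], [4.3, -2.5, -1.2, 0, 0, 0.052, 0]]]' --grip_force 10

```text
time: 1.52
tool_pos: [351.5, -326.7, 299.3]
orientation: [[0.998, 0.066, 0.0], [0.066, -0.998, -0.0], [0.0, 0.0, -1.0]]
force: [0.0, -0.9, -1.1]
opening: 40.2
```

Run:
```python
from h import *
from workcell import observe
s=observe(); me(s); goto(s,-60,-3,300,20)
```

```text
t 1.52 foz [-287.7 -178.6  299.3] alpha 0.0 x_off 0.002 force [-0.85 -0.05 -1.14] q [-0.99  0.17  1.52 -0.    1.45  0.51] open 40.2
shift cm [ 17.61 -22.73  -0.07] rot [-0.349 -0.001  0.002]
```

servo_tool --steps '[[[3.5, -4.5, 0, -0.07, 0, 0, 0], [3.5, -4.5, -0.3, -0.07, 0, 0, 0], [3.5, -4.5, -0.6, -0.07, 0, 0, 0], [3.5, -4.4, -0.9, -0.07, 0, 0, 0], [3.5, -4.3, -1.2, -0.07, 0, 0, 0]]]'

```text
time: 2.15
tool_pos: [510.6, -89.7, 297.9]
orientation: [[0.998, 0.063, 0.025], [0.068, -0.936, -0.345], [0.001, 0.345, -0.938]]
force: [1.1, -1.8, 0.6]
opening: 0.1
```

Run:
```python
from h import *
from workcell import observe
s=observe(); me(s); goto(s,-40,-3,222,22)
look("top")
```

```text
t 2.15 foz [-61.4  -4.7 297.9] alpha 20.2 x_off 0.004 force [-1.9   1.01  0.56] q [-0.24  0.24  1.48 -0.35  1.32  1.33] open 0.1
shift cm [ 0.17 -4.63  6.39] rot [-0.031 -0.003  0.003]
top n 94 maxz 257.48750087396377 f of top [10. 12. 15.]
```

servo_tool --steps '[[[0, -0.6, 1.6, -0.03, 0, 0, 0], [0, -0.8, 1.6, 0, 0, 0, 0], [0, -1.0, 1.6, 0, 0, 0, 0], [0, -1.1, 1.6, 0, 0, 0, 0], [0, -1.1, 0, 0, 0, 0, 0]]]'

```text
time: 2.82
tool_pos: [508.0, -71.9, 220.1]
orientation: [[0.998, 0.063, 0.023], [0.067, -0.927, -0.37], [-0.002, 0.37, -0.929]]
force: [-0.5, 0.2, 0.1]
opening: 0.8
```

Run:
```python
from h import *
from workcell import observe
import cv2
s=observe(); me(s); goto(s,0,-3,222,22)
d=look("scene"); cv2.imwrite("pics/s1.png",d["frame"][60:330,240:600,::-1].repeat(2,0).repeat(2,1))
```

```text
t 2.83 foz [-43.4  -6.2 220.1] alpha 21.7 x_off 0.003 force [ 0.18 -0.47  0.09] q [-0.19  0.3   1.62 -0.4   1.16  1.46] open 0.8
shift cm [ 0.33 -3.96 -1.78] rot [-0.005  0.     0.004]
scene n 3464 maxz 254.38394449847902 f of top [-14.  16.  60.]
```

View pics/s1.png

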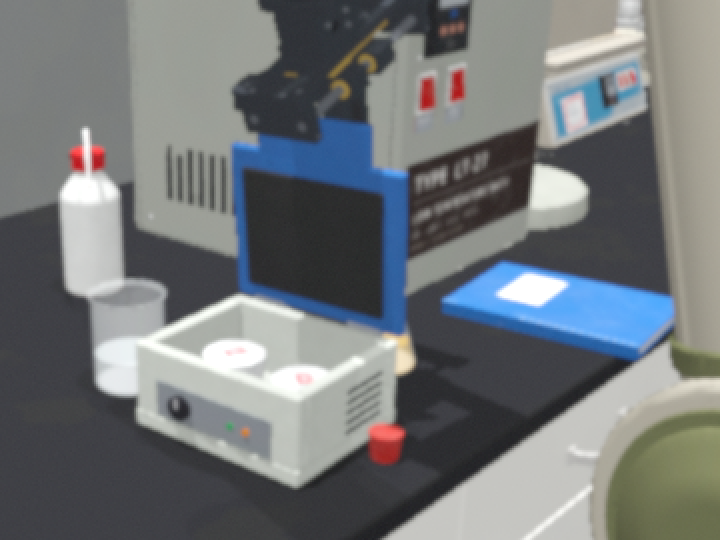

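The fingers are behind the lid, with the body just above its lip. I'll push slowly forward at a slightly greater height.

servo_tool --steps '[[[0, -0.5, -0.7, 0, 0, 0, 0], [0, -0.65, -0.26, 0, 0, 0, 0], [0, -0.65, -0.26, 0, 0, 0, 0], [0, -0.65, -0.26, 0, 0, 0, 0], [0, -0.65, -0.26, 0, 0, 0, 0]]]'

```text
time: 3.5
tool_pos: [506.0, -36.5, 225.7]
orientation: [[0.998, 0.063, 0.025], [0.068, -0.926, -0.37], [-0.0, 0.371, -0.929]]
force: [-0.4, -1.6, 0.3]
opening: 0.4
```

```bash
cat >> h.py <<'E'
def lidang(c="scene"):
    from workcell import imaging
    d=imaging.capture(c); o=lid(d); o=o[(o[:,0]**2+(o[:,2]-81)**2)>40**2]
    a=np.arctan2(o[:,2]-81,o[:,0]); print(c,"theta pct",np.percentile(a,[5,25,50,75,95]).round(3),len(o),"maxz",np.percentile(o[:,2],98).round()); return d
E
python3 - <<'E'
from h import *
from workcell import observe
me(observe()); lidang(); lidang("top")
E
```

```text
t 3.5 foz [ -8.   -5.9 225.7] alpha 21.8 x_off 0.004 force [-1.52 -0.54  0.28] q [-0.12  0.29  1.61 -0.4   1.19  1.52] open 0.4
scene theta pct [1.368 1.386 1.393 1.401 1.429] 2734 maxz 253.0Traceback (most recent call last):
  File "<stdin>", line 3, in <module>
  File "h.py", line 31, in lidang
    a=np.arctan2(o[:,2]-81,o[:,0]); print(c,"theta pct",np.percentile(a,[5,25,50,75,95]).round(3),len(o),"maxz",np.percentile(o[:,2],98).round()); return d
                                                        ~~~~~~~~~~~~~^^^^^^^^^^^^^^^^^^^
    return _quantile_unchecked(
        a, q, axis, out, overwrite_input, method, keepdims, weights)
    return _ureduce(a,
                    func=_quantile_ureduce_func,
    ...<5 lines>...
                    overwrite_input=overwrite_input,
                    method=method)
    r = func(a, **kwargs)
    result = _quantile(arr,
                       quantiles=q,
    ...<2 lines>...
                       out=out,
                       weights=wgt)
    slices_having_nans = np.isnan(arr[-1, ...])
                                  ~~~^^^^^^^^^
IndexError: index -1 is out of bounds for axis 0 with size 0
```

servo_tool --steps '[[[0, -0.65, -0.24, 0, 0, 0, 0], [0, -0.65, -0.24, 0, 0, 0, 0], [0, -0.65, -0.24, 0, 0, 0, 0], [0, -0.6, -0.2, 0, 0, 0, 0], [0, -0.5, -0.18, 0, 0, 0, 0]]]'

```text
time: 4.22
tool_pos: [503.8, -4.1, 224.5]
orientation: [[0.998, 0.063, 0.025], [0.068, -0.927, -0.37], [-0.0, 0.371, -0.929]]
force: [-0.3, -0.4, -0.2]
opening: 0.6
```

Run:
```python
from h import *
from workcell import observe
me(observe()); lidang()
```

```text
t 4.22 foz [ 24.5  -6.  224.5] alpha 21.8 x_off 0.004 force [-0.37 -0.29 -0.18] q [-0.06  0.3   1.61 -0.4   1.22  1.58] open 0.6
scene theta pct [1.198 1.211 1.217 1.224 1.257] 2607 maxz 247.0
```

servo_tool --steps '[[[0, -0.55, -0.22, 0, 0, 0, 0], [0, -0.55, -0.22, 0, 0, 0, 0], [0, 0, 0, 0, 0, 0, 0], [0, 0, 0, 0, 0, 0, 0], [0, 0, 0, 0, 0, 0, 0]]]'

```text
time: 4.9
tool_pos: [503.1, 7.1, 224.6]
orientation: [[0.998, 0.063, 0.025], [0.068, -0.927, -0.37], [-0.0, 0.371, -0.929]]
force: [-1.5, -0.8, 0.1]
opening: 0.4
```

Run:
```python
from h import *
from workcell import observe
me(observe()); lidang(); lidang()
```

```text
t 4.9 foz [ 35.8  -6.1 224.6] alpha 21.8 x_off 0.004 force [-0.72 -1.52  0.09] q [-0.04  0.3   1.6  -0.4   1.23  1.6 ] open 0.4
scene theta pct [1.113 1.126 1.131 1.139 1.172] 2510 maxz 241.0
scene theta pct [1.109 1.122 1.128 1.135 1.168] 2518 maxz 241.0
```

The lid is falling on its own: it's ahead of the fingers at 1.13 and slowly dropping. Now I'll go over the top to the front.

servo_tool --steps '[[[0, 0, -4.8, 0, 0, 0, 0], [0, -4.6, -1.9, -0.135, 0, 0, 0], [0, -4.8, -2.7, -0.135, 0, 0, 0], [0, -4.0, -3.0, -0.135, 0, 0, 0], [0, -3.5, 3.5, 0, 0, 0, 0]]]'

```text
time: 5.62
tool_pos: [491.6, 183.8, 219.9]
orientation: [[0.997, 0.049, 0.055], [0.074, -0.706, -0.705], [0.004, 0.707, -0.707]]
force: [0.6, -0.4, -0.7]
opening: 0.3
```

Run:
```python
from h import *
from workcell import observe
s=observe(); me(s); goto(s,160,-3,150,45); lidang(); lidang()
```

```text
t 5.62 foz [212.9  -6.3 219.9] alpha 45.0 x_off 0.01 force [-0.42  0.61 -0.74] q [ 0.45  0.55  1.39 -0.72  1.55  2.09] open 0.3
shift cm [ 0.24 -1.2   8.68] rot [-0.001 -0.01   0.004]
scene theta pct [1.053 1.062 1.067 1.074 1.108] 2520 maxz 236.0
scene theta pct [1.048 1.056 1.062 1.069 1.103] 2496 maxz 236.0
```

servo_tool --steps '[[[0, 0.1, 3.0, 0, 0, 0, 0], [0, 0.1, 3.5, 0, 0, 0, 0], [0, 0.1, 3.5, 0, 0, 0, 0], [0, 0, 0, 0, 0, 0, 0], [0, 0, 0, 0, 0, 0, 0]]]'

```text
time: 6.35
tool_pos: [497.1, 107.0, 153.1]
orientation: [[0.998, 0.046, 0.049], [0.067, -0.706, -0.705], [0.003, 0.707, -0.708]]
force: [-0.3, -0.0, 1.4]
opening: 0.8
```

Run:
```python
from h import *
from workcell import observe
s=observe(); me(s); goto(s,139,-3,150,45); lidang();
```

```text
t 6.35 foz [135.9  -5.6 153.1] alpha 45.0 x_off 0.003 force [ 0.01 -0.26  1.35] q [ 0.32  0.56  1.57 -0.78  1.34  2.14] open 0.8
shift cm [ 0.26 -0.44 -0.  ] rot [-0.001 -0.004  0.   ]
scene theta pct [0.94  0.952 0.957 0.966 1.003] 1850 maxz 235.0
```

servo_tool --steps '[[[0, 0, 0, 0, 0, 0, 0], [0, 0, 0, 0, 0, 0, 0], [0, 0, 0, 0, 0, 0, 0], [0, 0, 0, 0, 0, 0, 0], [0, 0, 0, 0, 0, 0, 0]]]'

```text
time: 7.02
tool_pos: [496.3, 106.9, 151.1]
orientation: [[0.998, 0.048, 0.048], [0.068, -0.706, -0.705], [-0.0, 0.707, -0.707]]
force: [0.2, -0.2, -0.2]
opening: 0.3
```

Run:
```python
from h import *
from workcell import observe
s=observe(); me(s); lidang();
```

```text
t 7.03 foz [135.8  -6.5 151.1] alpha 45.0 x_off 0.004 force [-0.18  0.18 -0.19] q [ 0.32  0.56  1.58 -0.78  1.34  2.14] open 0.3
scene theta pct [0.777 0.785 0.789 0.809 0.844] 1301 maxz 210.0
```

servo_tool --steps '[[[0, 0, 0, 0, 0, 0, 0], [0, 0, 0, 0, 0, 0, 0], [0, 0, 0, 0, 0, 0, 0], [0, 0, 0, 0, 0, 0, 0], [0, 0, 0, 0, 0, 0, 0]]]'

```text
time: 7.7
tool_pos: [496.3, 106.9, 151.0]
orientation: [[0.998, 0.048, 0.048], [0.068, -0.706, -0.705], [-0.0, 0.707, -0.708]]
force: [0.2, 0.9, -1.5]
opening: 0.6
```

Run:
```python
from h import *
from workcell import observe
s=observe(); me(s); lidang();
```

```text
t 7.7 foz [135.8  -6.5 151. ] alpha 45.0 x_off 0.004 force [ 0.92  0.31 -1.51] q [ 0.32  0.56  1.58 -0.78  1.34  2.14] open 0.6
scene theta pct [0.602 0.607 0.622 0.649 0.681] 898 maxz 187.0
```

servo_tool --steps '[[[0, 0, 0, 0, 0, 0, 0], [0, 0, 0, 0, 0, 0, 0], [0, 0, 0, 0, 0, 0, 0], [0, 0, 0, 0, 0, 0, 0], [0, 0, 0, 0, 0, 0, 0]]]'

```text
time: 8.38
tool_pos: [496.3, 106.9, 151.1]
orientation: [[0.998, 0.048, 0.048], [0.068, -0.706, -0.705], [-0.0, 0.707, -0.707]]
force: [1.2, 0.5, -2.5]
opening: 0.2
```

Run:
```python
from h import *
from workcell import observe
import cv2
s=observe(); me(s); d=lidang(); cv2.imwrite("pics/s2.png",d["frame"][60:330,240:600,::-1].repeat(2,0).repeat(2,1))
t0=.62
for th in (.62,.4,.2,.05,0): print(th,175*np.cos(th),175*np.sin(th))
```

```text
t 8.38 foz [135.8  -6.5 151.1] alpha 45.0 x_off 0.004 force [ 0.39  1.18 -2.48] q [ 0.32  0.56  1.58 -0.78  1.34  2.14] open 0.2
scene theta pct [0.602 0.607 0.623 0.649 0.682] 893 maxz 187.0
0.62 142.42872991594342 101.68115309402839
0.4 161.1856739505049 68.14820990401384
0.2 171.51165112221727 34.767132889135716
0.05 174.7812955691191 8.746354622368708
0 175.0 0.0
```

View pics/s2.png

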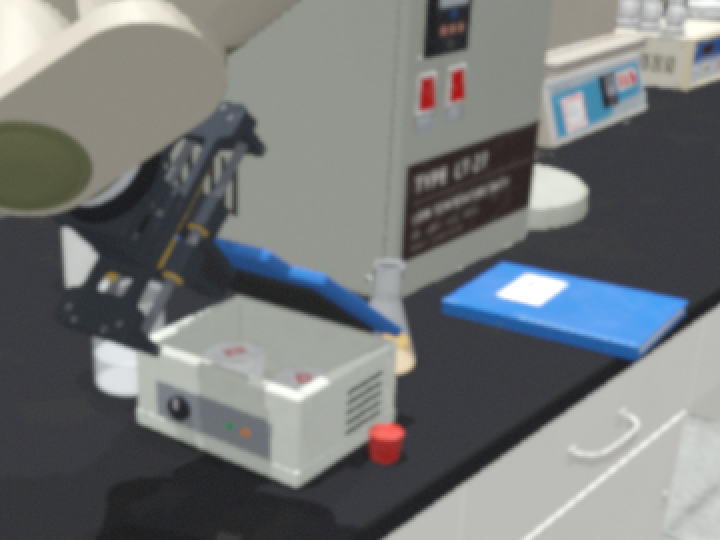

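The lid is caught and held at about 0.62. The fingers are at (150,330) in the crop, under the lip, and the flask, bung, cans and beaker are untouched. I'll lower along the arc.

servo_tool --steps '[[[0, -0.2, 0.04, 0, 0, 0, 0], [0, -0.34, 0.07, 0, 0, 0, 0], [0, -0.38, 0.08, 0, 0, 0, 0], [0, -0.38, 0.08, 0, 0, 0, 0], [0, -0.38, 0.08, 0, 0, 0, 0]]]'

```text
time: 9.05
tool_pos: [495.6, 116.4, 136.5]
orientation: [[0.998, 0.048, 0.048], [0.068, -0.706, -0.705], [-0.0, 0.707, -0.707]]
force: [1.0, 0.3, -1.1]
opening: 0.3
```

```bash
cat >> h.py <<'E'
def plan(s,th1):
    # contact angle of the present pose and tool y,z shift (cm) to angle th1, same contact point
    T=ofz(s["tool_pos"]); T=np.array([T[0],T[2]-81]); R0=np.array(s["orientation"]); zt=R0[:,2]
    a=np.arctan2(-zt@F,-zt[2]); b=np.array([-np.cos(a),np.sin(a)])
    th=np.linspace(-.2,1,2401); E=175*np.stack([np.cos(th),np.sin(th)],1)
    i=np.argmin(abs((E-T)@b-17.5)); D=175*np.array([np.cos(th1),np.sin(th1)])-E[i]
    print("contact th",th[i].round(3),"s",(E[i]-T)@np.array([np.sin(a),np.cos(a)]),"to",th1,"df,dz",D.round(1),"ty,tz cm",(D@b/10).round(2),(-(D@np.array([np.sin(a),np.cos(a)]))/10).round(2))
E
python3 - <<'E'
from h import *
from workcell import observe
s=observe(); me(s); plan(s,.4);plan(s,.3); lidang();
E
```

```text
t 9.05 foz [145.3  -6.5 136.5] alpha 45.0 x_off 0.004 force [ 0.2   1.03 -1.11] q [ 0.33  0.59  1.57 -0.78  1.33  2.17] open 0.3
contact th 0.52 s 26.85457538127802 to 0.4 df,dz [  9.3 -18.7] ty,tz cm -1.98 0.67
contact th 0.52 s 26.85457538127802 to 0.3 df,dz [ 15.3 -35.2] ty,tz cm -3.57 1.41
scene theta pct [0.505 0.514 0.536 0.558 0.598] 745 maxz 173.0
```

servo_tool --steps '[[[0, -0.4, 0.13, 0, 0, 0, 0], [0, -0.4, 0.13, 0, 0, 0, 0], [0, -0.4, 0.13, 0, 0, 0, 0], [0, -0.4, 0.14, 0, 0, 0, 0], [0, -0.4, 0.14, 0, 0, 0, 0]]]'

```text
time: 9.72
tool_pos: [495.0, 125.7, 117.7]
orientation: [[0.998, 0.048, 0.048], [0.068, -0.706, -0.705], [-0.0, 0.707, -0.707]]
force: [0.0, 0.2, -0.7]
opening: 0.5
```

servo_tool --steps '[[[0, -0.38, 0.16, 0, 0, 0, 0], [0, -0.38, 0.16, 0, 0, 0, 0], [0, -0.36, 0.16, 0, 0, 0, 0], [0, -0.36, 0.16, 0, 0, 0, 0], [0, -0.36, 0.16, 0, 0, 0, 0]]]'

```text
time: 10.35
tool_pos: [494.5, 133.1, 99.0]
orientation: [[0.998, 0.048, 0.048], [0.068, -0.706, -0.705], [0.0, 0.707, -0.707]]
force: [0.6, 0.6, -1.8]
opening: 0.3
```

Run:
```python
from h import *
from workcell import observe
s=observe(); me(s); plan(s,.18);plan(s,.06); lidang();
```

```text
t 10.35 foz [162.   -6.6  99. ] alpha 45.0 x_off 0.004 force [ 0.6   0.59 -1.79] q [ 0.36  0.66  1.57 -0.78  1.3   2.24] open 0.3
contact th 0.282 s 26.032392456779313 to 0.18 df,dz [  4.1 -17.5] ty,tz cm -1.52 0.94
contact th 0.282 s 26.032392456779313 to 0.06 df,dz [  6.6 -38.3] ty,tz cm -3.17 2.24
scene theta pct [0.29  0.327 0.352 0.394 0.465] 1559 maxz 137.0
```

servo_tool --steps '[[[0, -0.31, 0.18, 0, 0, 0, 0], [0, -0.31, 0.19, 0, 0, 0, 0], [0, -0.3, 0.19, 0, 0, 0, 0], [0, -0.3, 0.19, 0, 0, 0, 0], [0, -0.3, 0.19, 0, 0, 0, 0]]]'

```text
time: 11.02
tool_pos: [494.2, 137.1, 81.6]
orientation: [[0.998, 0.048, 0.048], [0.068, -0.706, -0.705], [-0.0, 0.707, -0.707]]
force: [0.2, -0.0, -0.8]
opening: 0.3
```

servo_tool --steps '[[[0, -0.26, 0.2, 0, 0, 0, 0], [0, -0.26, 0.2, 0, 0, 0, 0], [0, -0.26, 0.2, 0, 0, 0, 0], [0, -0.24, 0.2, 0, 0, 0, 0], [0, -0.22, 0.18, 0, 0, 0, 0]]]'

```text
time: 11.65
tool_pos: [494.1, 139.0, 66.0]
orientation: [[0.998, 0.048, 0.048], [0.068, -0.706, -0.705], [0.0, 0.707, -0.707]]
force: [0.6, 1.0, -1.0]
opening: 0.3
```

Run:
```python
from h import *
from workcell import observe
import cv2
s=observe(); me(s); plan(s,.0); d=lidang(); lidang("top"); cv2.imwrite("pics/s3.png",d["frame"][60:330,240:600,::-1].repeat(2,0).repeat(2,1))
```

```text
t 11.65 foz [167.9  -6.6  66. ] alpha 45.0 x_off 0.004 force [ 1.    0.67 -0.96] q [ 0.37  0.72  1.57 -0.79  1.26  2.29] open 0.3
contact th 0.092 s 26.48648469309514 to 0.0 df,dz [  0.7 -16.1] ty,tz cm -1.19 1.09
scene theta pct [0.111 0.147 0.169 0.211 0.288] 2598 maxz 139.0
top theta pct [0.134 0.153 0.175 0.217 0.297] 6492 maxz 104.0
```

View pics/s3.png

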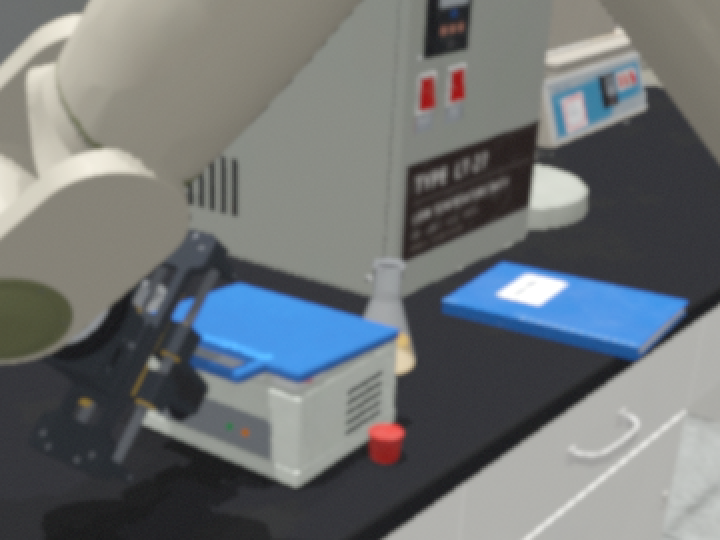

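servo_tool --steps '[[[0, -0.13, 0.12, 0, 0, 0, 0], [0, -0.13, 0.12, 0, 0, 0, 0], [0, -0.13, 0.12, 0, 0, 0, 0], [0, -0.12, 0.11, 0, 0, 0, 0], [0, -0.1, 0.1, 0, 0, 0, 0]]]'

```text
time: 12.38
tool_pos: [494.1, 139.3, 57.7]
orientation: [[0.998, 0.048, 0.048], [0.068, -0.706, -0.705], [0.0, 0.707, -0.707]]
force: [0.1, 1.6, -2.1]
opening: 0.5
```

servo_tool --steps '[[[0, -0.08, 0.08, 0, 0, 0, 0], [0, -0.08, 0.08, 0, 0, 0, 0], [0, -0.08, 0.08, 0, 0, 0, 0], [0, -0.08, 0.08, 0, 0, 0, 0], [0, -0.08, 0.08, 0, 0, 0, 0]]]'

```text
time: 13.0
tool_pos: [494.1, 139.3, 52.1]
orientation: [[0.998, 0.048, 0.048], [0.068, -0.706, -0.705], [0.0, 0.707, -0.707]]
force: [0.1, 4.4, -1.0]
opening: 0.5
```

Run:
```python
from h import *
from workcell import observe
s=observe(); me(s); plan(s,.0); 
for c in("scene","top"):
    d=lidang(c); o=lid(d); 
    A=np.c_[o[:,0],np.ones(len(o))]; k=o[:,2]<110; print(np.linalg.lstsq(A[k],o[k,2],rcond=None)[0])
```

```text
t 13.0 foz [168.2  -6.6  52.1] alpha 45.0 x_off 0.004 force [ 4.37  0.37 -1.04] q [ 0.37  0.74  1.57 -0.79  1.24  2.3 ] open 0.5
contact th 0.015 s 27.06873657986845 to 0.0 df,dz [ 0.  -2.6] ty,tz cm -0.19 0.18
scene theta pct [0.038 0.07  0.092 0.135 0.223] 3011 maxz 148.0
[-6.38155628e-03  9.02806304e+01]
top theta pct [0.057 0.076 0.099 0.143 0.222] 6403 maxz 94.0
[-2.01764724e-04  9.05247557e+01]
```

The plane fit shows the lid level at 90.5 mm, so it's shut. Now I'll draw the finger out toward the front.

servo_tool --steps '[[[0, -0.1, -0.05, 0, 0, 0, 0], [0, -0.2, -0.2, 0, 0, 0, 0], [0, -0.3, -0.3, 0, 0, 0, 0], [0, -0.7, -0.7, 0, 0, 0, 0], [0, -1.5, -1.5, 0, 0, 0, 0]]]'

```text
time: 13.72
tool_pos: [491.3, 179.2, 51.9]
orientation: [[0.998, 0.047, 0.047], [0.067, -0.706, -0.705], [-0.0, 0.707, -0.707]]
force: [0.3, -0.2, 0.2]
opening: 0.3
```

Run:
```python
from h import *
from workcell import observe
s=observe(); me(s); plan(s,.0); 
for c in("scene","top"):
    d=lidang(c); o=lid(d); 
    A=np.c_[o[:,0],np.ones(len(o))]; k=o[:,2]<110; print(np.linalg.lstsq(A[k],o[k,2],rcond=None)[0])
```

```text
t 13.72 foz [208.2  -6.8  51.9] alpha 45.0 x_off 0.003 force [-0.22  0.29  0.17] q [ 0.44  0.78  1.5  -0.75  1.3   2.32] open 0.3
contact th -0.2 s -29.982080674545042 to 0.0 df,dz [ 3.5 34.8] ty,tz cm 2.21 -2.71
scene theta pct [0.033 0.065 0.084 0.121 0.193] 3379 maxz 92.0
[-6.89641096e-03  9.03162347e+01]
top theta pct [0.056 0.075 0.098 0.139 0.215] 6478 maxz 94.0
[3.46743197e-04 9.04983798e+01]
```

servo_tool --steps '[[[0, -0.7, -2.5, 0, 0, 0, 0], [0, 0, -3.5, 0, 0, 0, 0], [0, 0, -3.5, 0, 0, 0, 0], [0, 0, -2, 0, 0, 0, 0], [0, 0, 0, 0, 0, 0, 0]]]'

```text
time: 14.45
tool_pos: [485.7, 265.3, 128.8]
orientation: [[0.998, 0.048, 0.05], [0.069, -0.706, -0.704], [0.002, 0.706, -0.708]]
force: [-0.3, -0.6, -0.3]
opening: 0.6
```

Run:
```python
from h import *
from workcell import observe,imaging,search_frame
import cv2
s=observe(); me(s)
for c in ("top","scene"):
    d=lidang(c); cv2.imwrite(f"pics/{c}9.png",d["frame"][:,:,::-1])
    for t in ("beaker","flask","bung"): print(c,t,[(np.round(r["at"]).tolist(),round(r["p"],2)) for r in search_frame(t,c)][:1])
```

```text
t 14.45 foz [294.6  -7.  128.8] alpha 44.9 x_off 0.006 force [-0.55 -0.32 -0.29] q [ 0.57  0.75  1.29 -0.67  1.55  2.25] open 0.6
top theta pct [0.055 0.074 0.098 0.139 0.218] 6487 maxz 93.0
top beaker [([661.0, 59.0, 39.0], 0.83)]
top flask [([500.0, -117.0, 40.0], 0.94)]
top bung [([397.0, 11.0, 22.0], 0.48)]
scene theta pct [0.031 0.064 0.083 0.118 0.19 ] 3628 maxz 91.0
scene beaker [([644.0, 90.0, 69.0], 0.75)]
scene flask [([496.0, -121.0, 63.0], 0.6)]
scene bung [([395.0, 23.0, 24.0], 0.59)]
```

View pics/top9.png

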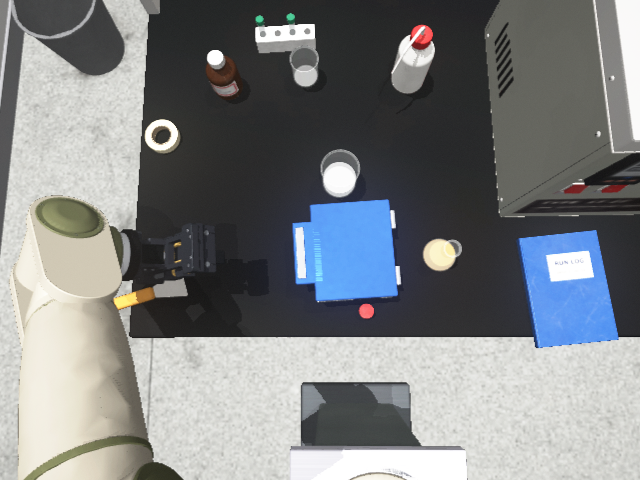

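The lid is shut at (350,250). The beaker (340,178), flask (440,255) and bung (367,311) are at the same pixels as before, and the gripper is well clear at (190,250), above the scraper. Handing in.

```bash
python3 -c "
from workcell import workorder; print(workorder.hand_in())"
```

```text
the job is handed in; nothing more can be done
None
```

The lid is shut without a slam, and I handed the job in at about 14.5 s with the gripper clear of everything.

- **Push:** with the fingers closed, I pushed the lid over from behind until it began to fall by itself at about 1.13 rad.
- **Catch:** the fingers went over the top and caught the lid from below on their backs. The lid stopped and held at about 0.62 rad.
- **Lower:** I lowered it at about 0.16 rad/s, slowing near the end. Then I drew the fingers out toward the front.

**Last checks:**
- **Lid:** it is level, with its top at about 90.5 mm where 91 mm was expected, which is within the 2 mm calibration error.
- **Glassware and bung:** the beaker and flask were within about 5 mm of their first readings. The one larger difference was the flask's first scene-camera reading, when the lid partly hid it. The bung read 4 mm off in y from above, but its pixel position had not changed.
- **Cans:** they were last seen undisturbed while the lid was held part-way. The shut lid now hides them.
- **Forces:** near zero at the end. The only unexplained reading was about 4.4 N toward the front just as the lid seated; it went away once the fingers were drawn out.

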